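# Clamp a glaze test tile under the drying rack

## Robot

A 6-joint arm with a two-finger parallel gripper is mounted at the origin on the work surface. World frame = base frame: x ahead of the robot, y to its left, z up, the work surface at z = 0. Lengths are in m, angles in rad, forces in N, time in s.
With the tool pointing down it reaches from about 0.225 to 0.875 m from the base axis. Payload 3.4 kg.
Tool frame: the origin (TCP) lies between the finger pads; the fingertips stand 8 mm ahead of it and the grasp point (between the pads) lies 11 mm behind it; z points along the fingers, y is the line along which they close (so a half turn about z gives the same grasp; the last joint's range is limited). The gripper opens to 85 mm and grips with 20 to 120 N. Pads are 22 mm wide; open, the fingers measure 114 mm over their backs; the gripper's body (76 mm by 85 mm) begins 54 mm behind the grasp point. The pads swing forward as they close: fully open they stand 13 mm farther back than shut.
Start: joints at [-1.373, 0.276, 1.505, -0, 1.361, -0.121], TCP at [0.18, -0.546, 0.239] pointing down, gripper open.
Joint ranges: [-2.89, 2.89], [-0.75, 2.08], [0.22, 2.7], [-1.18, 4.32], [0.11, 2.71], [-2.7, 2.7]. Speed limits (rad/s): [2.57, 2.57, 3.14, 3.14, 3.14, 3.14].

## Interface

Orientations are given as a unit quaternion [w, x, y, z].
In Python, from rig import manip gives the robot as it stands.
- The arm moves only by the tool move_arm, never from a script. Its argument "deltas" is a list that holds one entry, the list of rows, each a list of 5 numbers: the shift along the tool's x, y, z normalised to -1 to 1, where 1 is 80 cm, then the turn about the tool's z normalised to -1 to 1, where 1 is 120 degrees, then the closure, from -1 (fully open) to 1 (shut). In form: [[[tx, ty, tz, twist, grip], ...]]. A call has 1 to 12 rows; each row is the pose to reach, as a shift and turn from the pose commanded when the call began, along the tool's axes at that moment; what a row does not reach only later rows make up. A row lasts 1/10 s, in which the tool goes at most 50 mm and 8.59 degrees, less where a joint would pass 70% of its speed; a pose out of reach is approached as far as the arm can. A call with a number of a shift or a turn outside -1 to 1 is refused whole. A call with a gripper value outside its range is refused whole. The fingers move at their own pace and stop on an object; "squeeze" is the grip in N (left out, the last holds). Time passes only in rows, so rows that repeat a pose let the fingers close. It gives the time, the measured TCP pose, the force, the opening and the grip force at its end, in the units of the state.
- manip.get_state(): the state, without advancing time (a new reading comes with each control period).
- manip.get_image(name): name is "scene" or "top" or "wrist"; returns the picture (420x560x3 uint8, red, green, blue); there is no depth.
- manip.camera_params(name): a dict with "fx", "fy", "cx", "cy" (pixels), "R" (3x3) and "t" (3): a world point X has camera coordinates R X + t; the wrist camera has in their place "tool_from_camera" (4x4, takes a point from camera to tool coordinates, whose origin is the TCP and whose axes are the flange's). Camera axes: x right, y down, z forward; pixel columns grow to the right and rows downward; lengths in m; the calibration is good to about 2 mm. The wrist camera is an equidistant fisheye: a pixel r from the principal point sees the ray r / f radians off the axis. A picture is of the moment at which its call begins: read the wrist's pose just before it. camera_params takes no time and is no camera call.
- manip.sign_off(): hands the job in; it is judged then, once.
The state is a dict: "clock": time; "qpos": joint angles; "qd": joint speeds; "effort": joint torques, N m; "position": TCP position; "ee_rot": TCP orientation; "contact_force": force on the tool from outside, world axes, zero at the start; "moment": the same for the moment, N m; "width": finger opening in m; "gripper_force": force on a finger pad.
Only numpy, scipy, OpenCV 4.12 (cv2) and the standard library are available. Lean on these libraries where they do the work, as an engineer would, in place of code of your own. Each camera call takes 0.05 s, during which the arm holds its last target. There are 200 camera calls.

## Task

Stand the blue-dipped test tile upright on the black pad of the cam clamp, its upright wall in line with the follower's rod so that its two ends face the blue jaw and the blue sprung backstop, and let go of it. Then swing the cam's orange-handled lever round until the cam's red high point bears squarely on the sprung follower, the lever pointing at the red mark on the base, so that the tile is clamped, and let go. Leave the yellow tile, the green tile and the glaze jar where they stand.

Things in the scene. Friction and masses are not known exactly. Their poses are not given: they have to be found in the camera images.
- tile_blue_mid (a point): Middle of the loose blue-dipped ceramic test tile, an upside-down T 100 mm high, 0.25 kg: foot 60 (x) x 64 (y) x 12 mm high, on it a central upright wall 12 mm thick (along the tile's x) and 64 mm wide (y) up to the top, upper half blue. Point: 50 mm above its underside, mid-wall. Same after half a turn. Pick it by the wall's thickness, above the foot.
- tile_yellow_mid (a point): The same point of an identical tile dipped in yellow; it must stay where it is.
- tile_green_mid (a point): The same point of an identical tile dipped in green; it must stay where it is.
- jar: Closed glaze jar, 68 mm across, 95 mm high, origin at the centre of its underside; it must stay where it is.
- clamp: Fixed cam clamp on a plywood base 20 mm high, x -110 to 100, y -250 to 110 mm. Origin under the base on the cam's axis; x away from the robot, y left, z up. From the cam the follower's rod runs towards -y through a guide (y -67 to -97, top 56 mm above the table) to a blue jaw; then black pad and blue sprung backstop (jaw and stop 50 mm wide, tops 51 mm above the table; housing 60 mm).
- rack_front (a point): Middle of the front wire of the wire drying rack over the cam: 8 mm wires 235 mm above the table, clamp x -52 to 94, y -79 to 134 mm, on two posts at the back (x 90, y -75 and 100 mm). It bars an upright gripper from the handle: lean the tool's top back towards the robot about 30 to 40 degrees and come in along the clamp's +x and down.
- seat (a point): Centre of the black pad (66 x 76 mm, flush), at the height of the base's top, 20 mm above the table; axes as the clamp's. With the cam open the gap between jaw and backstop is 78 mm along y, centred here (7 mm to spare at each end of the tile). The tile's y must lie along the clamp's y. Clamping pushes the tile 12 mm towards -y.
- cam_axis (a point): Point on the cam's vertical axis, 90 mm above the table; axes as the clamp's. The cam is a pear-shaped disc 20 mm thick, base radius 28 mm, its red high point 47 mm from the axis, under the lever.
- knob (a point): Grip point of the lever's upright orange handle, 88 mm above the table: a round freely revolving handle about 19 mm thick, standing 56 to 110 mm above the table, 70 mm from the cam's axis. The lever below it is flat, its top 56 mm above the table.
- cam (a joint): Angle of cam and lever, rad; 0: high point straight at the follower, lever at the red mark. Starts open at 1.05 to 1.45; swing the lever anticlockwise seen from above to bring it to 0 (can overshoot to -0.7). At 0 the handle is 58 mm to -x and 40 mm to -y of the cam's axis (clamp axes); at q, that turned clockwise by q from above. Takes up to 6 N at the handle; stays where left near 0.
- follower (a joint): Travel of the sprung follower and jaw towards the tile, m: 0 open, 0.019 at the cam's high point.
- backstop (a joint): How far the sprung backstop is pushed in, m: 0 free, about 0.005 with the tile clamped.

How it is judged:
On the way:
1. the blue tile stands on the black pad between jaw and backstop, let go, while the cam is still open (x of tile_blue_mid in the frame of seat between -0.014 and 0.014 m and y of tile_blue_mid in the frame of seat between -0.012 and 0.012 m and z of tile_blue_mid in the frame of seat below 0.053 m and angle between tile_blue_mid's own z axis and vertical below 0.08 rad and contact force between the fingers and tile_blue below 0.2 N and value of joint cam above 0.9 rad), for 0.2 s.
At the end, for the whole second after the job is handed in: Cam within 0.18 rad of its high point, follower out over 17.5 mm, backstop in over 3 mm; blue tile upright (0.08 rad) on the pad, within 15 mm of centre in x, 6 to 18 mm towards the backstop, wall within 0.12 rad of the clamp's y; the other tiles and jar within 20 mm of their starts (value of joint cam between -0.18 and 0.18 rad and value of joint follower above 0.0175 m and value of joint backstop above 0.003 m and x of tile_blue_mid in the frame of seat between -0.015 and 0.015 m and y of tile_blue_mid in the frame of seat between -0.018 and -0.006 m and z of tile_blue_mid in the frame of seat below 0.053 m and angle between tile_blue_mid's own z axis and vertical below 0.08 rad and angle between the y axis of tile_blue_mid and the y axis of seat, either way round below 0.12 rad and distance of each of tile_yellow_mid, tile_green_mid, jar from where it was at the start of the episode below 0.02 m); the robot touches nothing.
It fails at once if the yellow or green tile or the jar is pushed or picked up (moved more than 30 mm) (distance of any of tile_yellow_mid, tile_green_mid, jar from where it was at the start of the episode above 0.03 m).
It also fails if it takes over 56 s, if anything falls off the work surface, if the arm or the gripper's body presses on something with over 40 N, if the wrist force passes 120 N, or if a joint passes its speed limit or range.

## Working session

There is one attempt and no reset: what is moved stays moved. The work goes in short steps, Python scripts to look and compute and a tool call to move; the robot and the scene stay as the last step left them, time stands still between calls to the robot, and variables do not carry over. Pictures are saved under pics/ and viewed, at most 11 in all, crops included, and the job is handed in when it is done.

Besides the shell and the picture viewer there is one more tool, called after "Emit:" by a JSON object that holds its "fn" and its "kwargs", one argument or row to a line. move_arm: Moves the arm, as the interface text tells. Scaled input: -1 to 1 covers 80 cm each way for a shift and 120 degrees each way for a turn. Its arguments: {"type":"object","properties":{"deltas":{"type":"array","items":{"type":"array","items":{"type":"array","items":{"type":"number","minimum":-1,"maximum":1}}}},"squeeze":{"type":"number"}},"required":["deltas"]}

```bash
mkdir -p pics && python3 - <<'E'
from rig import manip
import cv2, numpy as np
print(manip.get_state())
for n in ("scene","top"):
    im=manip.get_image(n); np.save(f"pics/{n}0.npy",im); cv2.imwrite(f"pics/{n}0.png",im[:,:,::-1])
    p=manip.camera_params(n); print(n,{k:np.round(v,4).tolist() for k,v in p.items()})
p=manip.camera_params("wrist"); print({k:np.round(v,4).tolist() for k,v in p.items()})
E
```

```text
{'clock': 0.0, 'qpos': array([-1.37299529e+00,  2.76610383e-01,  1.50617336e+00,  2.98845936e-05,
        1.36070362e+00, -1.20988506e-01]), 'qd': array([-6.18892069e-04, -4.00850002e-04,  1.47830814e-05,  1.29269476e-03,
       -6.68832483e-04, -1.40713420e-03]), 'effort': array([-1.16761286e-03, -4.16773367e+01, -2.45807576e+01, -5.19311561e-04,
        1.09365719e-02,  4.03225698e-06]), 'position': array([ 0.18012062, -0.54549903,  0.2384149 ]), 'ee_rot': array([-9.47219487e-04,  9.87323580e-01,  1.58717516e-01, -2.17754956e-05]), 'contact_force': array([ 0.37807409, -0.04831159, -0.15995952]), 'moment': array([-0.04168855,  0.02399418,  0.02537163]), 'gripper_force': 0.0, 'width': 0.0854823996627837}
scene {'fx': 418.9817, 'fy': 418.9817, 'cx': 281.2648, 'cy': 212.8272, 'R': [[0.0514, 0.9986, -0.0111], [0.6476, -0.0418, -0.7608], [-0.7602, 0.0319, -0.6489]], 't': [0.0646, -0.2583, 1.4197]}
top {'fx': 426.8887, 'fy': 426.8887, 'cx': 284.9704, 'cy': 203.5435, 'R': [[-0.0242, -0.9997, 0.002], [-0.9865, 0.0236, -0.1621], [0.162, -0.0059, -0.9868]], 't': [-0.0517, 0.6218, 0.9717]}
{'fx': 325.1923, 'fy': 325.1923, 'cx': 278.5896, 'cy': 208.9763, 'tool_from_camera': [[-0.0002, -0.9532, -0.3023, 0.0776], [1.0, 0.0002, -0.0015, -0.001], [0.0015, -0.3023, 0.9532, -0.1361], [0.0, 0.0, 0.0, 1.0]]}
```

View pics/scene0.png

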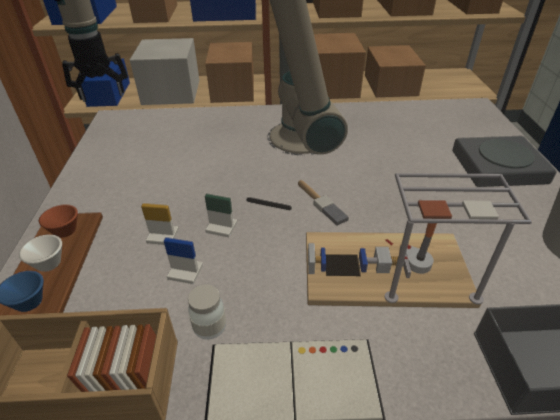

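View pics/top0.png

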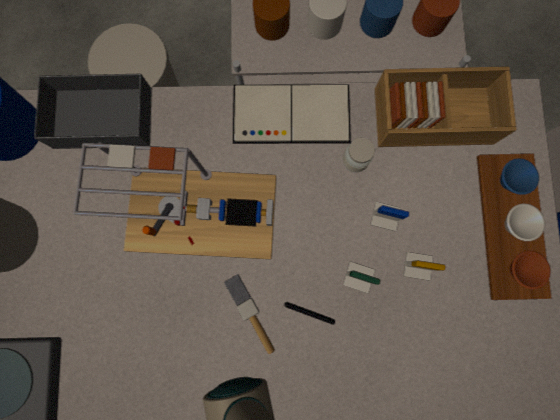

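```bash
cat > h.py <<'E'
import numpy as np, cv2
from rig import manip
from scipy.spatial.transform import Rotation as Rn
def quat(q): return Rn.from_quat([q[1],q[2],q[3],q[0]]).as_matrix()
def cast(cam,uv,z,pose=None):
    """pixels (N,2) -> world points on plane z; pose=state for the wrist"""
    p=manip.camera_params(cam); uv=np.atleast_2d(np.asarray(uv,float))
    a=(uv[:,0]-p["cx"])/p["fx"]; b=(uv[:,1]-p["cy"])/p["fy"]
    if cam=="wrist":
        r=np.hypot(a,b)+1e-9
        d=np.c_[np.sin(r)*a/r,np.sin(r)*b/r,np.cos(r)]
        T=np.array(p["tool_from_camera"]); Q=quat(pose["ee_rot"])
        C=Q@T[:3,3]+pose["position"]; D=d@(Q@T[:3,:3]).T
    else:
        R=np.array(p["R"]); C=-R.T@np.array(p["t"]); D=np.c_[a,b,np.ones(len(a))]@R
    return C+D*((z-C[2])/D[:,2])[:,None]
def hsv(im): return cv2.cvtColor(im,cv2.COLOR_RGB2HSV)
def mask(im,lo,hi,roi=None):
    m=cv2.inRange(hsv(im),lo,hi)
    if roi is not None:
        k=np.zeros_like(m); u0,v0,u1,v1=roi; k[v0:v1,u0:u1]=1; m=m*k
    return m
def big(m,n=1):
    c=cv2.findContours(m,cv2.RETR_EXTERNAL,cv2.CHAIN_APPROX_NONE)[0]
    return sorted(c,key=cv2.contourArea)[::-1][:n]
E
python3 - <<'E'
from h import *
t=np.load("pics/top0.npy"); s=np.load("pics/scene0.npy")
H=hsv(t)
for n,(u,v) in dict(ply=(150,180),ply2=(200,245),pad=(242,212),blue=(395,212),knob=(147,230),table=(320,240),foot=(380,222),mark=(191,240),ye=(430,265),gr=(365,277)).items(): print(n,H[v,u])
np.set_printoptions(precision=4,suppress=True)
def rep(n,m,z,cam="top"):
    for c in big(m):
        r=cv2.minAreaRect(c); w=cast(cam,cv2.boxPoints(r),z)
        print(n,"px",np.round(r[0],1),np.round(r[1],1),round(r[2],1),"area",cv2.contourArea(c),"c",cast(cam,[r[0]],z)[0],"\n",w)
rep("blue z.1",mask(t,(100,120,40),(130,255,255),(365,195,420,235)),.1)
rep("blue scene z.075",mask(s,(100,120,40),(130,255,255),(150,225,210,265)),.075,"scene")
rep("pad",mask(t,(0,0,0),(180,255,45),(220,190,265,235)),.02)
rep("knob",mask(t,(3,160,120),(15,255,255),(125,215,165,245)),.11)
rep("mark",mask(t,(0,150,80),(5,255,255),(180,230,205,250)),.02)
m=mask(t,(10,60,120),(25,200,255),(110,160,290,270)); m=cv2.morphologyEx(m,cv2.MORPH_CLOSE,np.ones((9,9)))
rep("ply",m,.02)
E
```

```text
ply [ 18 127 130]
ply2 [ 19 121 147]
pad [ 48 170  18]
blue [107 215  95]
knob [ 13 255 140]
table [ 14  37 118]
foot [ 18  43 141]
mark [179 229  90]
ye [ 22 255 121]
gr [ 71 113  54]
blue z.1 px [393. 212.] [30.6  7.8] 14.0 area 196.0 c [ 0.5869 -0.3112  0.1   ] 
 [[ 0.5876 -0.2754  0.1   ]
 [ 0.6048 -0.2807  0.1   ]
 [ 0.5862 -0.3471  0.1   ]
 [ 0.5691 -0.3416  0.1   ]]
blue scene z.075 px [179.4 247.7] [31.2 15.5] 9.5 area 396.0 c [ 0.5844 -0.3172  0.075 ] 
 [[ 0.5976 -0.3512  0.075 ]
 [ 0.5499 -0.3533  0.075 ]
 [ 0.5708 -0.2823  0.075 ]
 [ 0.6171 -0.2829  0.075 ]]
pad px [240.1 212. ] [32.6 25.6] 3.0 area 743.0 c [0.6069 0.0441 0.02  ] 
 [[0.5784 0.0858 0.02  ]
 [0.6419 0.0824 0.02  ]
 [0.6356 0.0019 0.02  ]
 [0.5722 0.0061 0.02  ]]
knob px [144.8 229.2] [5.7 6.4] 45.0 area 25.5 c [0.56   0.2478 0.11  ] 
 [[0.5597 0.2573 0.11  ]
 [0.5695 0.2476 0.11  ]
 [0.5603 0.2384 0.11  ]
 [0.5505 0.2481 0.11  ]]
mark px [190.5 240. ] [6.7 1.4] 56.3 area 2.5 c [0.541  0.1651 0.02  ] 
 [[0.547  0.1711 0.02  ]
 [0.5488 0.1683 0.02  ]
 [0.5351 0.1592 0.02  ]
 [0.5333 0.162  0.02  ]]
ply px [198.7 212.6] [147.5  83.8] 3.0 area 11346.5 c [0.6078 0.1456 0.02  ] 
 [[ 0.5194  0.3286  0.02  ]
 [ 0.7277  0.3252  0.02  ]
 [ 0.6988 -0.0428  0.02  ]
 [ 0.492  -0.0278  0.02  ]]
```

Emit:
{"fn": "move_arm", "kwargs": {
  "deltas": [
    [[0.571, -0.115, 0.048, -0.467, -1], [0.571, -0.115, 0.048, -0.467, -1], [0.571, -0.115, 0.048, -0.467, -1], [0.571, -0.115, 0.048, -0.467, -1], [0.571, -0.115, 0.048, -0.467, -1], [0.571, -0.115, 0.048, -0.467, -1], [0.571, -0.115, 0.048, -0.467, -1], [0.571, -0.115, 0.048, -0.467, -1], [0.571, -0.115, 0.048, -0.467, -1], [0.571, -0.115, 0.048, -0.467, -1], [0.571, -0.115, 0.048, -0.467, -1], [0.571, -0.115, 0.048, -0.467, -1]]
  ]
}}

```text
clock: 1.3
position: [0.5843, -0.3157, 0.2004]
ee_rot: [-0.001, 0.797, 0.604, -0.001]
contact_force: [-0.3, 0.3, 0.4]
width: 0.0853
gripper_force: 0.0
```

```bash
python3 - <<'E'
from h import *
np.set_printoptions(precision=4,suppress=True)
s=manip.get_state(); im=manip.get_image("wrist"); np.save("pics/w1.npy",im); cv2.imwrite("pics/w1.png",im[:,:,::-1])
print(s["clock"],s["position"],quat(s["ee_rot"]),s["qpos"])
m=mask(im,(100,120,40),(130,255,255))
for c in big(m,3): print(cv2.contourArea(c),cv2.minAreaRect(c),cast("wrist",cv2.boxPoints(cv2.minAreaRect(c)),.1,s))
E
```

```text
1.3 [ 0.5843 -0.3157  0.2004] [[ 0.27    0.9629 -0.0021]
 [ 0.9629 -0.27   -0.0002]
 [-0.0007 -0.002  -1.    ]] [-0.5994  0.4321  1.361  -0.0014  1.3501 -0.3257]
992.5 ((284.63519287109375, 209.99508666992188), (13.755500793457031, 78.15502166748047), 0.7742201685905457) [[ 0.5745 -0.344   0.1   ]
 [ 0.5924 -0.2836  0.1   ]
 [ 0.6021 -0.2865  0.1   ]
 [ 0.585  -0.3471  0.1   ]]
108.0 ((5.0, 410.0), (10.0, 18.0), 0.0) [[-0.0809 -0.5904  0.1   ]
 [-0.0014 -0.5281  0.1   ]
 [ 0.0422 -0.5228  0.1   ]
 [-0.028  -0.5812  0.1   ]]
6.0 ((412.1199951171875, 406.84002685546875), (11.600000381469727, 2.0), 36.869895935058594) [[ 0.6667 -0.5906  0.1   ]
 [ 0.6683 -0.5879  0.1   ]
 [ 0.6803 -0.6108  0.1   ]
 [ 0.6787 -0.6137  0.1   ]]
```

View pics/w1.png

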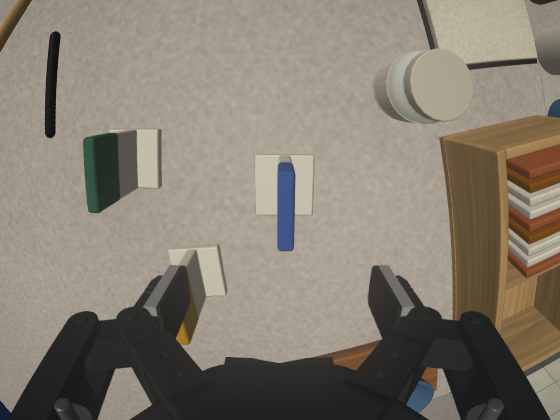

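```bash
python3 - <<'E'
from h import *
np.set_printoptions(precision=4,suppress=True)
s=manip.get_state(); im=np.load("pics/w1.npy"); Q=quat(s["ee_rot"])
f=cast("wrist",[(220,246),(225,293),(256,155),(313,155),(313,214),(256,214)],.012,s)
print("foot yellow R corners rel tool",(f[:2]-s["position"])@Q)
print("blue foot",f[2:].mean(0),"rel",(f[2:]-s["position"])@Q)
t=np.load("pics/top0.npy")
for n,lo,hi,roi in (("y",(18,180,80),(28,255,255),(400,250,455,280)),("g",(60,80,25),(85,255,120),(340,260,390,295))):
    c=big(mask(t,lo,hi,roi))[0]; w=cast("top",cv2.boxPoints(cv2.minAreaRect(c)),.1); print(n,w.mean(0),(w-s["position"])@Q)
E
```

```text
foot yellow R corners rel tool [[-0.0671 -0.0654  0.1889]
 [-0.1284 -0.064   0.1889]]
blue foot [ 0.5892 -0.3163  0.012 ] rel [[ 0.0327 -0.0234  0.1887]
 [ 0.0328  0.034   0.1886]
 [-0.0297  0.0357  0.1887]
 [-0.0298 -0.0245  0.1888]]
y [ 0.4659 -0.3817  0.1   ] [[-0.0595 -0.1058  0.1009]
 [-0.0588 -0.0932  0.1009]
 [-0.1303 -0.0854  0.1009]
 [-0.131  -0.098   0.101 ]]
g [ 0.4429 -0.2381  0.1   ] [[ 0.0702 -0.16    0.1009]
 [ 0.0691 -0.1489  0.1009]
 [ 0.004  -0.1535  0.1009]
 [ 0.0052 -0.1646  0.1009]]
```

Emit:
{"fn": "move_arm", "kwargs": {
  "deltas": [
    [[0.002, 0.006, 0.05, 0.006, -1], [0.002, 0.006, 0.1, 0.006, -1], [0.002, 0.006, 0.15, 0.006, -1], [0.002, 0.006, 0.182, 0.006, -1], [0.002, 0.006, 0.182, 0.006, -1], [0.002, 0.006, 0.182, 0.006, 1], [0.002, 0.006, 0.182, 0.006, 1], [0.002, 0.006, 0.182, 0.006, 1], [0.002, 0.006, 0.182, 0.006, 1], [0.002, 0.006, 0.182, 0.006, 1], [0.002, 0.006, 0.182, 0.006, 1]]
  ],
  "squeeze": 40
}}

```text
clock: 2.45
position: [0.5905, -0.3154, 0.0562]
ee_rot: [0.001, 0.801, 0.599, 0.0]
contact_force: [-1.0, 0.3, 4.0]
width: 0.0115
gripper_force: 43.5
```

Emit:
{"fn": "move_arm", "kwargs": {
  "deltas": [
    [[0, 0, -0.06, 0, 1], [0, 0, -0.12, 0, 1], [0.437, -0.107, -0.15, -0.1, 1], [0.437, -0.107, -0.15, -0.1, 1], [0.437, -0.107, -0.15, -0.1, 1], [0.437, -0.107, -0.15, -0.1, 1], [0.437, -0.107, -0.15, -0.1, 1], [0.437, -0.107, -0.15, -0.1, 1], [0.437, -0.107, -0.15, -0.1, 1], [0.437, -0.107, -0.15, -0.1, 1], [0.437, -0.107, -0.15, -0.1, 1], [0.437, -0.107, -0.15, -0.1, 1]]
  ]
}}

```text
clock: 3.65
position: [0.6066, 0.0435, 0.1747]
ee_rot: [0.0, 0.734, 0.68, -0.001]
contact_force: [1.0, -0.5, -2.4]
width: 0.0115
gripper_force: 42.6
```

```bash
python3 - <<'E'
from h import *
np.set_printoptions(precision=4,suppress=True)
s=manip.get_state(); im=manip.get_image("wrist"); np.save("pics/w2.npy",im); cv2.imwrite("pics/w2.png",cv2.resize(im[:,:,::-1],None,fx=1.4,fy=1.4))
print(s["clock"],s["position"],quat(s["ee_rot"]),s["qpos"],s["width"])
E
```

```text
3.65 [0.6066 0.0435 0.1747] [[ 0.0764  0.9971 -0.0011]
 [ 0.9971 -0.0764 -0.0013]
 [-0.0014 -0.001  -1.    ]] [-0.0419  0.3666  1.5338 -0.0015  1.2422  0.035 ] 0.011462461377830087
```

View pics/w2.png

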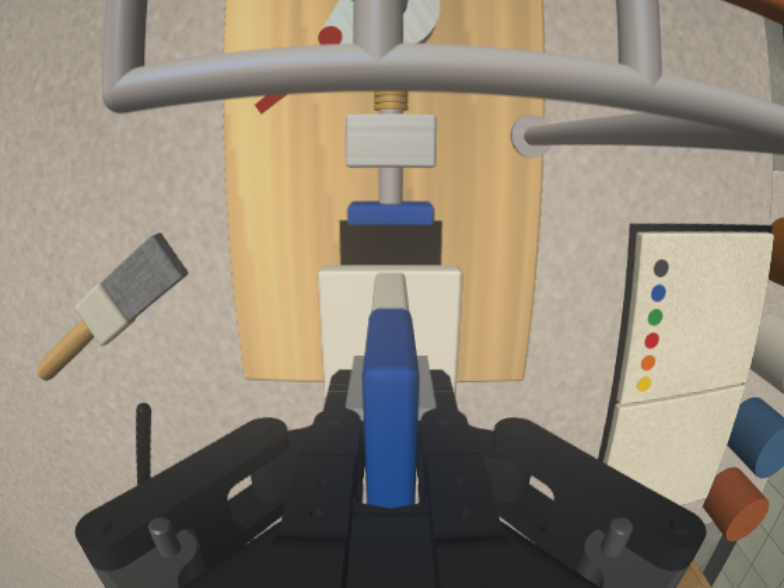

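```bash
python3 - <<'E'
from h import *
np.set_printoptions(precision=4,suppress=True)
s=manip.get_state(); Q=quat(s["ee_rot"])
def r(n,uv,z):
    w=cast("wrist",np.array(uv)/1.4,z,s); print(n,w[:,:2].tolist() and np.round(w[:,:2],4).tolist(),"tool",((w-s["position"])@Q)[:,:2].tolist())
r("jaw top inner L,R",[(345,224),(438,224)],.051)
r("guide near edge L,R",[(345,166),(435,166)],.056)
r("guide far edge L,R",[(348,116),(434,116)],.056)
r("pad L,R",[(341,262),(442,262)],.02)
r("tile foot far edge L,R",[(321,268),(460,268)],.1747-.054-.012+.011-.002)
im=np.load("pics/w2.npy")
m=mask(im,(100,120,40),(130,255,255),(230,140,330,170))
c=big(m)[0].reshape(-1,2); print(c.min(0)*1.4,c.max(0)*1.4)
m=mask(im,(0,0,0),(180,255,40),(220,150,340,192)); c=big(m)[0].reshape(-1,2); print("pad",c.min(0)*1.4,c.max(0)*1.4)
E
```

```text
jaw top inner L,R [[0.5833, 0.0825], [0.6368, 0.0784]] tool [[0.03785860250968051, -0.026277178520983345], [0.037889255509852074, 0.02741816727621286]]
guide near edge L,R [[0.5869, 0.116], [0.6367, 0.1121]] tool [[0.07152416593960506, -0.025232403501116635], [0.07151712404188239, 0.02466603439526727]]
guide far edge L,R [[0.591, 0.1439], [0.6381, 0.1402]] tool [[0.0996098292483231, -0.02333676613413271], [0.09961487991673519, 0.023888320891002846]]
pad L,R [[0.5745, 0.0529], [0.6409, 0.0478]] tool [[0.0077225967476531685, -0.03268393213766355], [0.007765296230151955, 0.033933111906708724]]
tile foot far edge L,R [[0.5783, 0.0738], [0.6394, 0.0691]] tool [[0.02869589350879592, -0.030612976421893288], [0.02873084046930347, 0.030707306915979938]]
[348.6 203. ] [431.2 222.6]Traceback (most recent call last):
  File "<stdin>", line 14, in <module>
IndexError: list index out of range
```

Emit:
{"fn": "move_arm", "kwargs": {
  "deltas": [
    [[0.001, 0, 0.04, 0, 1], [0.001, 0, 0.08, 0, 1], [0.001, 0, 0.1, 0, 1], [0.001, 0, 0.115, 0, 1], [0.001, 0, 0.12, 0, 1], [0.001, 0, 0.122, 0, 1], [0.001, 0, 0.122, 0, 1]]
  ]
}}

```text
clock: 4.4
position: [0.6077, 0.0446, 0.0784]
ee_rot: [0.001, 0.734, 0.679, 0.001]
contact_force: [-0.2, 0.2, -3.0]
width: 0.0116
gripper_force: 42.5
```

Emit:
{"fn": "move_arm", "kwargs": {
  "deltas": [
    [[0, 0, 0.001, 0, 1], [0, 0, 0.002, 0, 1], [0, 0, 0.0025, 0, 1], [0, 0, 0.0025, 0, 1]]
  ]
}}

```text
clock: 4.8
position: [0.6072, 0.0451, 0.0762]
ee_rot: [0.0, 0.734, 0.679, 0.0]
contact_force: [-1.1, -0.4, -1.4]
width: 0.0119
gripper_force: 42.8
```

Emit:
{"fn": "move_arm", "kwargs": {
  "deltas": [
    [[0, 0, 0.001, 0, 1], [0, 0, 0.001, 0, 0.6], [0, 0, 0.001, 0, 0], [0, 0, 0.001, 0, -1], [0, 0, 0.001, 0, -1], [0, 0, 0.001, 0, -1], [0, 0, 0.001, 0, -1], [0, 0, -0.05, 0, -1], [0, 0, -0.11, 0, -1], [0, 0, -0.17, 0, -1], [0, 0, -0.2, 0, -1], [0, 0, -0.2, 0, -1]]
  ]
}}

```text
clock: 6.0
position: [0.6094, 0.045, 0.2407]
ee_rot: [0.004, 0.734, 0.679, 0.003]
contact_force: [0.6, -0.3, -0.1]
width: 0.0856
gripper_force: 0.0
```

```bash
python3 - <<'E'
from h import *
np.set_printoptions(precision=4,suppress=True)
s=manip.get_state(); im=manip.get_image("wrist"); np.save("pics/w3.npy",im)
sc=manip.get_image("scene"); tp=manip.get_image("top")
cv2.imwrite("pics/m3.png",np.hstack([cv2.resize(sc[190:310,290:490,::-1],(400,240)),cv2.resize(tp[130:270,60:290,::-1],(394,240))]))
cv2.imwrite("pics/w3.png",im[:,:,::-1])
print(s["clock"],s["position"],s["width"])
c=big(mask(im,(100,120,40),(130,255,255),(230,100,330,300)),3)
for k in c: print(cv2.contourArea(k),cv2.minAreaRect(k),cast("wrist",cv2.boxPoints(cv2.minAreaRect(k)),.12,s)[:,:2])
E
```

```text
6.0 [0.6094 0.045  0.2407] 0.08562200842579613
952.0 ((266.0, 204.5), (73.0, 28.0), 90.0) [[0.5916 0.0783]
 [0.6139 0.0765]
 [0.6091 0.0135]
 [0.5852 0.0154]]
412.5 ((273.0, 145.5), (9.0, 46.0), 90.0) [[0.592  0.1002]
 [0.6282 0.0972]
 [0.6277 0.0901]
 [0.5913 0.093 ]]
91.5 ((288.5, 228.0), (13.0, 8.0), 0.0) [[0.6115 0.0217]
 [0.612  0.0289]
 [0.6229 0.028 ]
 [0.6225 0.0207]]
```

View pics/w3.png

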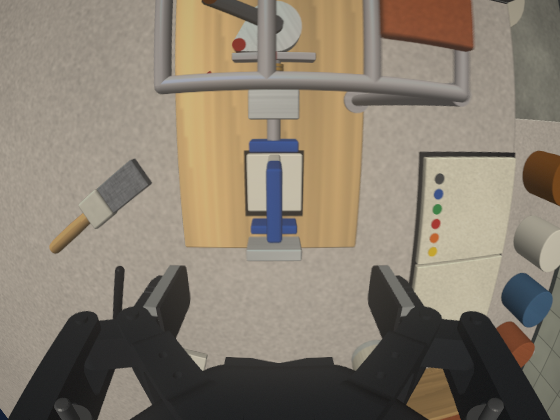

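View pics/m3.png

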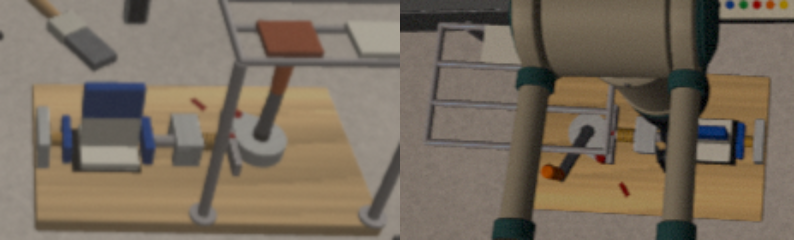

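Emit:
{"fn": "move_arm", "kwargs": {
  "deltas": [
    [[0, -0.06, 0, 0, -1], [0, -0.12, 0, 0, -1], [0, -0.187, 0, 0, -1], [0.05, -0.187, 0, 0, -1], [0.11, -0.187, 0, 0, -1], [0.17, -0.187, 0, 0, -1], [0.23, -0.187, 0, 0, -1], [0.295, -0.187, 0, 0, -1], [0.295, -0.187, 0.05, 0, -1], [0.295, -0.187, 0.1, 0, -1], [0.295, -0.187, 0.1, 0, -1]]
  ]
}}

```text
clock: 7.25
position: [0.4705, 0.29, 0.1484]
ee_rot: [-0.003, 0.733, 0.68, -0.008]
contact_force: [0.1, -0.7, -0.5]
width: 0.0854
gripper_force: 0.0
```

```bash
python3 - <<'E'
from h import *
np.set_printoptions(precision=4,suppress=True)
s=manip.get_state(); im=manip.get_image("wrist"); np.save("pics/w4.npy",im)
cv2.imwrite("pics/w4.png",im[:,:,::-1]); Q=quat(s["ee_rot"])
print(s["clock"],s["position"],Q[:,2],s["qpos"],s["contact_force"])
for k in big(mask(im,(3,160,80),(15,255,255)),3):
    c=cv2.minAreaRect(k); print(cv2.contourArea(k),c,[cast("wrist",[c[0]],z,s)[0,:2] for z in (.088,.11)])
E
```

```text
7.25 [0.4705 0.29   0.1484] [-0.0151 -0.0071 -0.9999] [ 0.4266  0.3173  1.6827 -0.0002  1.1582  0.5026] [ 0.1009 -0.7385 -0.4918]
771.0 ((408.6683044433594, 274.9150695800781), (54.70013427734375, 18.436691284179688), 46.12330627441406) [array([0.5609, 0.2491]), array([0.5517, 0.2625])]
78.5 ((358.73114013671875, 316.8160400390625), (4.856429100036621, 20.10561752319336), 60.945396423339844) [array([0.5245, 0.2163]), array([0.5193, 0.2334])]
1.5 ((545.5000610351562, 409.0), (4.919349670410156, 0.8944270610809326), 63.43495178222656) [array([ 0.8333, -0.0252]), array([0.7935, 0.019 ])]
```

View pics/w4.png

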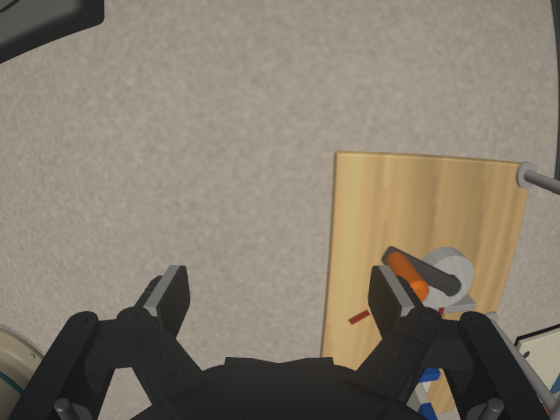

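Emit:
{"fn": "move_arm", "kwargs": {
  "deltas": [
    [[0, 0, 0.05, 0, -1], [0, 0, 0.1, 0, -1], [0, 0, 0.1, 0, -1], [0, 0.02, 0.1, 0, -1], [0, 0.04, 0.1, 0, -1], [0, 0.053, 0.1, 0, -1], [0, 0.053, 0.1, 0, -1]]
  ]
}}

```text
clock: 8.0
position: [0.5221, 0.2889, 0.0775]
ee_rot: [0.001, 0.734, 0.679, 0.002]
contact_force: [-0.1, 0.7, -0.4]
width: 0.0859
gripper_force: 0.0
```

```bash
python3 - <<'E'
from h import *
np.set_printoptions(precision=4,suppress=True)
s=manip.get_state(); im=manip.get_image("wrist"); sc=manip.get_image("scene")
cv2.imwrite("pics/m5.png",np.hstack([im[:,:,::-1][:,280:],cv2.resize(sc[130:330,340:560,::-1],(462,420))]))
print(s["clock"],s["position"],quat(s["ee_rot"]),s["contact_force"])
E
```

```text
8.0 [0.5221 0.2889 0.0775] [[ 0.0785  0.9969  0.0051]
 [ 0.9969 -0.0785  0.0017]
 [ 0.0021  0.005  -1.    ]] [-0.1165  0.6748 -0.4021]
```

View pics/m5.png

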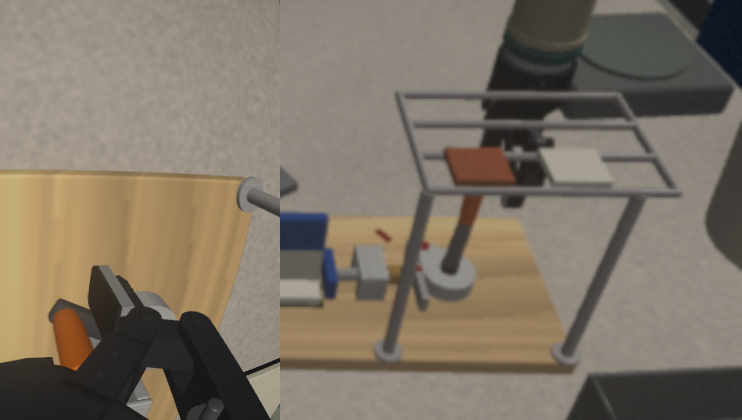

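Emit:
{"fn": "move_arm", "kwargs": {
  "deltas": [
    [[0, -0.0125, 0, 0, -1], [0, -0.0125, 0.011, 0, -1], [-0.01, -0.0135, 0.011, 0, -1], [-0.018, -0.0145, 0.011, 0, -1], [-0.026, -0.0175, 0.011, 0, -1], [-0.034, -0.02, 0.011, 0, -1], [-0.042, -0.0215, 0.011, 0, -1], [-0.05, -0.023, 0.011, 0, -1], [-0.057, -0.0235, 0.011, 0, -1], [-0.057, -0.0235, 0.011, 0, -1]]
  ]
}}

```text
clock: 9.1
position: [0.4955, 0.2442, 0.0669]
ee_rot: [-0.0, 0.734, 0.679, -0.0]
contact_force: [-1.0, 2.7, -0.2]
width: 0.0855
gripper_force: 1.4
```

```bash
python3 - <<'E'
from h import *
np.set_printoptions(precision=4,suppress=True)
s=manip.get_state(); im=manip.get_image("wrist"); tp=manip.get_image("top")
cv2.imwrite("pics/m6.png",np.hstack([im[:,:,::-1][:,280:],cv2.resize(tp[130:290,70:290,::-1],(462,336),interpolation=cv2.INTER_CUBIC).copy() if False else cv2.copyMakeBorder(cv2.resize(tp[130:290,70:290,::-1],(462,336)),0,84,0,0,0)]))
print(s["clock"],s["position"],s["contact_force"])
E
```

```text
9.1 [0.4955 0.2442 0.0669] [-1.0238  2.7458 -0.1755]
```

View pics/m6.png

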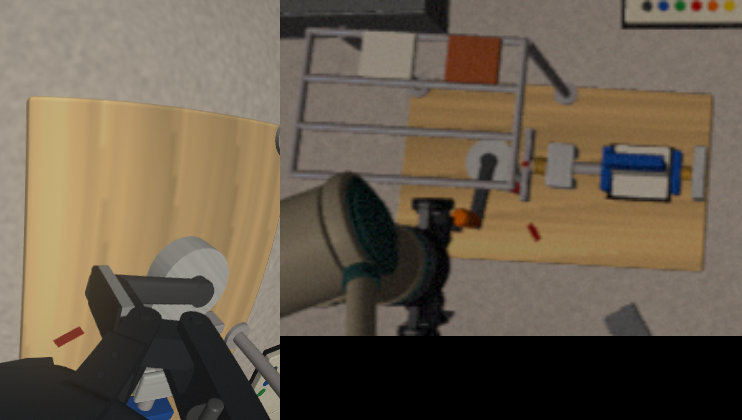

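Emit:
{"fn": "move_arm", "kwargs": {
  "deltas": [
    [[0, 0.004, 0, 0, -1], [-0.008, 0.006, 0, 0, -1], [-0.016, 0.008, 0, 0, -1], [-0.023, 0.009, 0, 0, -1], [-0.03, 0.012, 0, 0, -1], [-0.036, 0.015, 0, 0, -1], [-0.036, 0.015, 0, 0, -1]]
  ]
}}

```text
clock: 9.9
position: [0.507, 0.2159, 0.0667]
ee_rot: [-0.0, 0.734, 0.679, 0.001]
contact_force: [0.4, 6.1, -2.8]
width: 0.0855
gripper_force: 2.8
```

```bash
cat > q.py <<'E'
from h import *
np.set_printoptions(precision=4,suppress=True)
s=manip.get_state(); tp=manip.get_image("top"); d=s["position"][:2]-[.618,.215]
print(s["clock"],"tcp clamp",d@[[.997,.0767],[-.0767,.997]],s["position"][2],s["contact_force"])
o=np.array([.618,.215])
for k in big(mask(tp,(3,160,80),(17,255,255),(110,200,215,270)),2):
    u,v=k.reshape(-1,2).mean(0); p=cast("top",[(u,v)],.1)[0,:2]; c=(p-o)@[[.997,.0767],[-.0767,.997]]
    print("knob",cv2.contourArea(k),(u,v),c,"q",np.radians(214.6)-np.arctan2(c[1],c[0])%(2*np.pi))
E
python3 q.py
```

```text
9.9 tcp clamp [-0.1108 -0.0076] 0.06673900442365722 [ 0.3705  6.0885 -2.7625]
knob 40.5 (np.float64(169.24), np.float64(232.64)) [-0.0642 -0.0242] q 0.2432963743226817
knob 17.0 (np.float64(190.5), np.float64(240.0)) [-0.0782 -0.0735] q -0.15022813592413975
```

Emit:
{"fn": "move_arm", "kwargs": {
  "deltas": [
    [[-0.005, 0.001, 0, 0, -1], [-0.01, 0.003, 0, 0, -1], [-0.014, 0.004, 0, 0, -1], [-0.014, 0.004, 0, 0, -1]]
  ]
}}

```text
clock: 10.35
position: [0.5096, 0.2051, 0.0668]
ee_rot: [-0.0, 0.734, 0.679, 0.002]
contact_force: [2.0, 7.9, -3.7]
width: 0.0854
gripper_force: 3.7
```

```bash
python3 q.py
```

```text
10.35 tcp clamp [-0.1074 -0.0181] 0.06675954417459007 [ 1.9853  7.9191 -3.7183]
knob 39.0 (np.float64(173.86363636363637), np.float64(230.95454545454547)) [-0.0599 -0.0342] q 0.0843623758597647
knob 17.5 (np.float64(190.52941176470588), np.float64(240.23529411764707)) [-0.0787 -0.0736] q -0.14766776652438596
```

Emit:
{"fn": "move_arm", "kwargs": {
  "deltas": [
    [[-0.002, 0, 0, 0, -1], [-0.002, 0, 0, 0, -1], [0.02, -0.002, 0, 0, -1], [0.03, -0.04, 0, 0, -1], [0.03, -0.1, 0, 0, -1], [0.03, -0.12, -0.06, 0, -1], [0.03, -0.12, -0.12, 0, -1], [0.03, -0.17, -0.18, 0, -1], [0.03, -0.23, -0.22, 0, -1], [0.03, -0.23, -0.22, 0, -1]]
  ]
}}

```text
clock: 11.4
position: [0.3253, 0.2415, 0.2459]
ee_rot: [0.001, 0.734, 0.68, 0.002]
contact_force: [0.6, 0.5, -0.5]
width: 0.0853
gripper_force: 0.0
```

```bash
python3 q.py && python3 - <<'E'
from h import *
np.set_printoptions(precision=4,suppress=True)
s=manip.get_state(); im=manip.get_image("wrist"); tp=manip.get_image("top"); sc=manip.get_image("scene")
cv2.imwrite("pics/m7.png",np.vstack([np.hstack([cv2.resize(tp[160:270,110:290,::-1],(490,300)),cv2.resize(sc[220:310,295:480,::-1],(310,300))]),cv2.resize(im[:,:,::-1],(400,300)) if False else cv2.copyMakeBorder(cv2.resize(im[:,:,::-1],(400,300)),0,0,0,400,0)]))
E
```

```text
11.4 tcp clamp [-0.2938  0.004 ] 0.24594709354492603 [ 0.5978  0.5183 -0.4762]
knob 42.0 (np.float64(174.6818181818182), np.float64(230.9090909090909)) [-0.0597 -0.0361] q 0.06015726777073649
knob 17.0 (np.float64(190.5), np.float64(240.0)) [-0.0782 -0.0735] q -0.15022813592413975
```

View pics/m7.png

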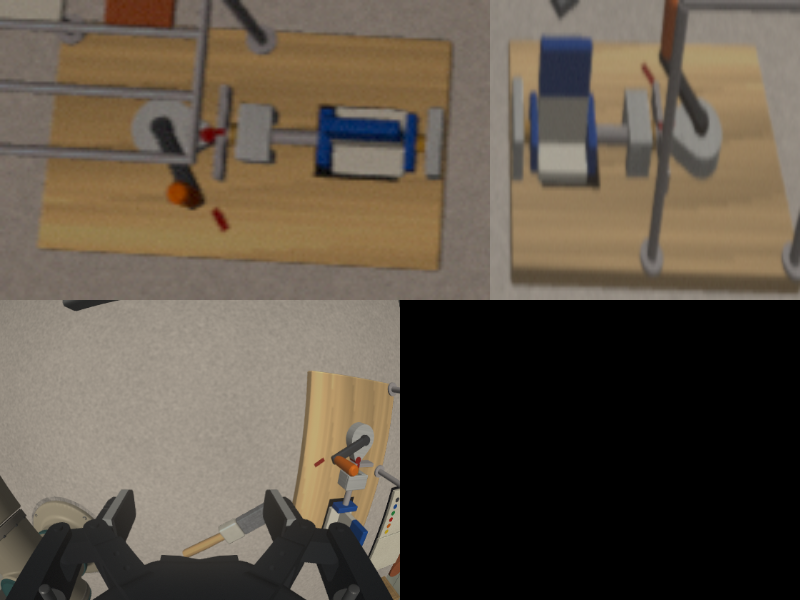

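Emit:
{"fn": "move_arm", "kwargs": {
  "deltas": [
    [[0, 0.05, 0.06, 0, -1], [0, 0.1, 0.12, 0, -1], [0, 0.12, 0.18, 0, -1], [0, 0.12, 0.223, 0, -1], [0, 0.12, 0.223, 0, -1], [0, 0.17, 0.223, 0, -1], [0, 0.22, 0.223, 0, -1], [0, 0.232, 0.223, 0, -1], [-0.012, 0.232, 0.223, 0, -1], [-0.024, 0.232, 0.223, 0, -1], [-0.032, 0.232, 0.223, 0, -1], [-0.032, 0.232, 0.223, 0, -1]]
  ]
}}

```text
clock: 12.8
position: [0.5084, 0.202, 0.0649]
ee_rot: [-0.001, 0.734, 0.679, 0.001]
contact_force: [0.8, 2.6, -0.8]
width: 0.0852
gripper_force: 0.0
```

```bash
sed -i 's/\[\.618,\.215\]/[.619,.2105]/g' q.py && python3 q.py
```

```text
12.8 tcp clamp [-0.1096 -0.017 ] 0.06493062698336378 [ 0.8315  2.5841 -0.8089]
knob 41.5 (np.float64(175.76190476190476), np.float64(229.8095238095238)) [-0.0584 -0.0339] q 0.07854619161606591
knob 10.5 (np.float64(190.52380952380952), np.float64(239.71428571428572)) [-0.0789 -0.069 ] q -0.1149714531119943
```

Emit:
{"fn": "move_arm", "kwargs": {
  "deltas": [
    [[-0.003, 0.001, 0, 0, -1], [-0.005, 0.001, 0, 0, -1], [-0.005, 0.001, 0, 0, -1], [-0.005, 0.001, 0, 0, -1]]
  ]
}}

```text
clock: 13.25
position: [0.5097, 0.1994, 0.0652]
ee_rot: [-0.001, 0.734, 0.68, 0.002]
contact_force: [1.1, 7.2, 0.5]
width: 0.0853
gripper_force: 0.0
```

```bash
python3 q.py
```

```text
13.25 tcp clamp [-0.1081 -0.0194] 0.06515954309265408 [1.1121 7.214  0.5283]
knob 41.5 (np.float64(176.91304347826087), np.float64(229.8695652173913)) [-0.0584 -0.0365] q 0.04583222976412138
knob 17.0 (np.float64(190.5), np.float64(240.0)) [-0.0795 -0.0691] q -0.11098129533618684
```

Emit:
{"fn": "move_arm", "kwargs": {
  "deltas": [
    [[-0.002, 0, 0, 0, -1], [-0.002, 0, 0, 0, -1], [0.015, -0.002, 0, 0, -1], [0.03, -0.04, 0, 0, -1], [0.03, -0.1, 0, 0, -1], [0.03, -0.12, -0.06, 0, -1], [0.03, -0.12, -0.12, 0, -1], [0.03, -0.17, -0.18, 0, -1], [0.03, -0.23, -0.22, 0, -1], [0.03, -0.23, -0.22, 0, -1]]
  ]
}}

```text
clock: 14.3
position: [0.3254, 0.2356, 0.2431]
ee_rot: [0.0, 0.733, 0.68, 0.001]
contact_force: [-0.0, 0.7, -0.4]
width: 0.0854
gripper_force: 0.0
```

```bash
python3 q.py && python3 - <<'E'
from h import *
tp=manip.get_image("top"); sc=manip.get_image("scene")
cv2.imwrite("pics/m8.png",np.vstack([cv2.resize(tp[170:260,120:280,::-1],(533,300),interpolation=cv2.INTER_CUBIC),cv2.resize(sc[220:310,300:460,::-1],(533,300),interpolation=cv2.INTER_CUBIC)]))
# jaw inner faces / tile in top view: before vs now
t0=np.load("pics/top0.npy")
for n,t in (("start",t0),("now",tp)):
    for k in big(mask(t,(100,120,40),(130,255,255),(215,190,280,235)),3):
        x,y,w,h=cv2.boundingRect(k); print(n,x,y,w,h,cast("top",[(x,y+h/2),(x+w,y+h/2)],.051)[:,1])
E
```

```text
14.3 tcp clamp [-0.2947  0.0025] 0.2431091857773604 [-0.0377  0.6892 -0.3542]
knob 39.5 (np.float64(177.1904761904762), np.float64(228.85714285714286)) [-0.0561 -0.0369] q 0.02238290566731127
knob 9.5 (np.float64(190.47619047619048), np.float64(239.71428571428572)) [-0.0789 -0.0689] q -0.11416941652726198
start 219 200 6 21 [0.09121592 0.07689976]
start 256 202 5 20 [ 0.00296798 -0.00895939]
now 226 200 37 23 [ 0.07451816 -0.01374967]
```

View pics/m8.png

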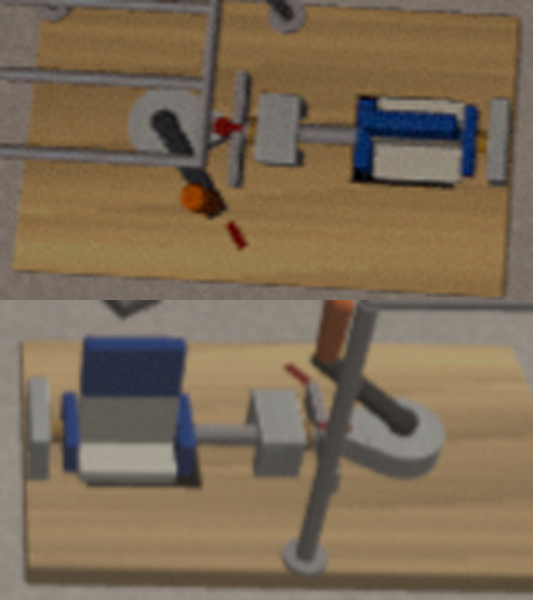

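The top view shows the lever in line with the red mark and the red point on the follower. The jaw has come out about 17–19 mm and the backstop is in about 5 mm. The tile is upright between them.

```bash
python3 -c "
from rig import manip
print(manip.sign_off())"
```

```text
the job is handed in; nothing more can be done
None
```

The blue tile stands clamped on the pad with the lever on the red mark (cam angle about 0.02 rad by camera); the arm was clear of everything and nothing else was disturbed when I handed the job in at about 14 s, though no verdict came back.

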